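# Hang the cleaned orthodontic pliers on the drying rail

## Task

The drained ultrasonic bath has finished: lift off its lid and lay it flat, handle up, on free worktop, then take the two pliers out one at a time and hang them astride the rail of the drying rack beside the pair already there, beaks up, a handle each side of the rail and no pliers touching another. Then put the lid back on the bath, square and fully down. Set everything down gently rather than dropping it, and leave the pliers already on the rail and the other things on the worktop where they are.

Things in the scene. Friction and masses are not known exactly. Their poses are not given: they have to be found in the camera images.
- bath: stainless ultrasonic bath, fixed, 180 (x) x 250 (y) x 215 high, black panel on its +x face. Origin: centre of its underside on the worktop, z up. Open tank 137 (x) x 200 (y), centred, rim at z +215, floor at z +65. It stands left or right of the robot, the rack on the other side; the worktop between them is free for the lid.
- bath_bar (a point): middle of the top of the round bar (10 diameter, along the bath's y, 182 long) inside the tank, 52 below the rim, on which pliers_a and pliers_b hang, 44 to 54 either side of this point; axes as the bath's.
- lid: loose steel lid, 160 (x) x 222 (y), 0.35 kg, starts on the bath. Origin: centre of the underside of its 3 mm plate, z up. A skirt 119 (x) x 182 (y) under it reaches to z -6 and enters the tank mouth with 9 play each side. Seated, its origin is 215 above the bath's and its axes lie along the bath's (either way round); laid on the worktop it rests on the skirt, origin 6 above the top.
- lid_handle (a point): middle of the lid's black bar handle, 16 wide (x), 100 long (y), 18 high, 31 above the lid's origin; the lid's top lies 24 below this point; axes as the lid's.
- pliers_a: rigid open steel orthodontic pliers, yellow handle sleeves, 0.13 kg, beaks up, astride a bar. Origin: the saddle, flat underside of the box joint, which sits on the bar top; z up to the beaks, y through the 8 to 10 thickness, x across the handles. Handles bow out to 68 overall, end at z -88; gap between them 15 at the saddle, 45 at the bottom. Starts inside the bath, on the -y half of its bar, y along the bar.
- grip_a (a point): grip point 28 above the saddle of pliers_a, same axes: joint 26 wide (x), 10 thick (y) from saddle to 27 above it, then beaks 17 wide, 9 thick up to 47 above it: pinch across the thickness. The centre of mass lies about 23 below the saddle, so let go on a bar it hangs steady.
- pliers_b: rigid open steel orthodontic pliers, yellow handle sleeves, 0.13 kg, beaks up, astride a bar. Origin: the saddle, flat underside of the box joint, which sits on the bar top; z up to the beaks, y through the 8 to 10 thickness, x across the handles. Handles bow out to 68 overall, end at z -88; gap between them 15 at the saddle, 45 at the bottom. Starts inside the bath, on the +y half of its bar, y along the bar.
- grip_b (a point): grip point 28 above the saddle of pliers_b, same axes: joint 26 wide (x), 10 thick (y) from saddle to 27 above it, then beaks 17 wide, 9 thick up to 47 above it: pinch across the thickness. The centre of mass lies about 23 below the saddle, so let go on a bar it hangs steady.
- pliers_c: rigid open steel orthodontic pliers, yellow handle sleeves, 0.13 kg, beaks up, astride a bar. Origin: the saddle, flat underside of the box joint, which sits on the bar top; z up to the beaks, y through the 8 to 10 thickness, x across the handles. Handles bow out to 68 overall, end at z -88; gap between them 15 at the saddle, 45 at the bottom. Bystander: already on the drying rail, up to 97 from its middle.
- rack: stainless drying rack, fixed: a drip tray 290 (x) x 120 (y) x 17 high, an A-shaped wire post near each end and one round horizontal rail (10 diameter) along the rack's x, its top 125 above the worktop. Origin: centre of its underside, z up.
- rail (a point): middle of the top of the drying rail: x along the rail, y across it, z up. The free rail reaches 125 either way; hang the pliers with their saddle on the rail top, their y along the rail (either way round), within 115 of this point.
- soap_green: bystander: green pump bottle, 72 diameter, 203 high, far left; origin under its centre.
- soap_clear: bystander: clear pump bottle, 72 diameter, 203 high, far left; origin under its centre.
- wipes_tub: bystander: blue tub with white lid, 112 diameter, 135 high, at the back; origin under its centre.
- dish: bystander: open steel dish 200 x 100 x 35 at the far left side; origin under its centre.
- tray: bystander: open blue plastic tray 185 x 140 x 28 at the far right side; origin under its centre.
- cassette: bystander: perforated aluminium instrument cassette 140 x 190 x 28, at the back; origin under its centre.
- brush: bystander: cleaning brush 170 long, lying across the middle in front of the cassette; origin under its middle.

How it is judged:
On the way, in this order (a step that is already met when the one before it is completed fails the run):
1. the lid lies flat on the worktop, handle up, let go and at rest (height (world z) of lid below 0.012 m and angle between lid's own z axis and vertical below 0.06 rad and linear speed of lid below 0.02 m/s and contact force between the fingers and lid below 0.05 N), for 0.2 s.
2. one of the two pliers from the bath hangs on the rail, let go and at rest (((x of pliers_a in the frame of rail between -0.128 and 0.128 m and y of pliers_a in the frame of rail between -0.012 and 0.012 m and z of pliers_a in the frame of rail between -0.006 and 0.006 m and angle between pliers_a's own z axis and vertical below 0.35 rad and linear speed of pliers_a below 0.03 m/s and contact force between the fingers and pliers_a below 0.05 N) or (x of pliers_b in the frame of rail between -0.128 and 0.128 m and y of pliers_b in the frame of rail between -0.012 and 0.012 m and z of pliers_b in the frame of rail between -0.006 and 0.006 m and angle between pliers_b's own z axis and vertical below 0.35 rad and linear speed of pliers_b below 0.03 m/s and contact force between the fingers and pliers_b below 0.05 N))), for 0.2 s.
3. both pliers from the bath hang on the rail, let go and at rest (x of pliers_a in the frame of rail between -0.128 and 0.128 m and y of pliers_a in the frame of rail between -0.012 and 0.012 m and z of pliers_a in the frame of rail between -0.006 and 0.006 m and angle between each of pliers_a, pliers_b's own z axis and vertical below 0.35 rad and linear speed of each of pliers_a, pliers_b below 0.03 m/s and contact force between the fingers and pliers_a below 0.05 N and x of pliers_b in the frame of rail between -0.128 and 0.128 m and y of pliers_b in the frame of rail between -0.012 and 0.012 m and z of pliers_b in the frame of rail between -0.006 and 0.006 m and contact force between the fingers and pliers_b below 0.05 N), for 0.2 s.
At the end, for the whole second after the job is handed in: All three pliers hang on the rail, saddle within 12 mm of its line, 6 mm of its top and 128 mm of its middle, within 0.35 rad of upright, none touching another; lid on the bath, centred within 11 mm, square within 0.1 rad, origin 211-218.5 mm above the bath origin; all let go and at rest (all of step 3 and x of pliers_c in the frame of rail between -0.128 and 0.128 m and y of pliers_c in the frame of rail between -0.012 and 0.012 m and z of pliers_c in the frame of rail between -0.006 and 0.006 m and angle between pliers_c's own z axis and vertical below 0.35 rad and linear speed of pliers_c below 0.03 m/s and contact force between each of the fingers, pliers_a, pliers_b and pliers_c below 0.05 N and contact force between pliers_a and pliers_b below 0.05 N and x of lid in the frame of bath between -0.011 and 0.011 m and y of lid in the frame of bath between -0.011 and 0.011 m and z of lid in the frame of bath between 0.211 and 0.2185 m and angle between the x axis of lid and the x axis of bath, either way round below 0.1 rad and angle between lid's own z axis and vertical below 0.03 rad and linear speed of lid below 0.02 m/s and contact force between the fingers and lid below 0.05 N).
It fails at once if the pliers already on the rail are shifted more than 25 mm (distance of pliers_c from where it was at the start of the episode above 0.025 m).
It fails at once if pliers or lid dropped: moving faster than 0.6 m/s (a fall of about 2 cm) while not held ((linear speed of pliers_a above 0.6 m/s and contact force between the fingers and pliers_a below 0.01 N) or (linear speed of pliers_b above 0.6 m/s and contact force between the fingers and pliers_b below 0.01 N) or (linear speed of lid above 0.6 m/s and contact force between the fingers and lid below 0.01 N)).
It fails at once if another thing on the worktop is shifted more than 30 mm (distance of any of soap_green, soap_clear, wipes_tub, dish, tray, cassette, brush from where it was at the start of the episode above 0.03 m).
It also fails if it takes over 72 s, if anything falls off the work surface, if the arm or the gripper's body presses on something with over 40 N, if the wrist force passes 120 N, or if a joint passes its speed limit or range.

## Robot

A 7-joint arm with a two-finger parallel gripper is mounted at the origin on the work surface. World frame = base frame: x ahead of the robot, y to its left, z up, the work surface at z = 0. Lengths are in m, angles in rad, forces in N, time in s.
With the tool pointing down it reaches from about 0.4 to 0.875 m from the base axis. Payload 19.3 kg.
Tool frame: the origin (TCP) lies midway between the tips of the shut fingers; the grasp point (between the pads) lies 19 mm behind it; z points along the fingers, y is the line along which they close (so a half turn about z gives the same grasp; the last joint's range is limited). The gripper opens to 85 mm and grips with 20 to 120 N. Pads are 22 mm wide; open, the fingers measure 114 mm over their backs; the gripper's body (76 mm by 85 mm) begins 54 mm behind the grasp point. The pads swing forward as they close: fully open they stand 13 mm farther back than shut.
Start: joints at [1.138, 0.521, -0.036, 1.599, 0.021, 1.021, -0.113], TCP at [0.222, -0.584, 0.231] pointing down, gripper open.
Joint ranges: [-2.91, 2.91], [-0.3, 2.13], [-1.5, 1.42], [0.17, 2.43], [-1.26, 4.41], [0.16, 1.93], [-2.52, 2.52]. Speed limits (rad/s): [1.89, 1.89, 2.39, 2.39, 3.01, 3.01, 3.01].

## Interface

Orientations are given as [roll, pitch, yaw] about the fixed x, y, z axes, in that order (R = Rz(yaw) Ry(pitch) Rx(roll)).
In Python, from workcell import * gives the robot as it stands. The module is installed in compiled form; this text tells all that it offers.
- The arm moves only by the tool play_rows, never from a script. Its argument "deltas" is a list of rows, each a list of 7 numbers: the shift along the tool's x, y, z in units of 500 mm (1.0 is 500 mm), then the turn, a rotation vector about the tool's x, y, z in units of 120 degrees (1.0 is 120 degrees), then the closure, from 0 (fully open) to 1 (shut). A call has 1 to 10 rows; each row is the pose to reach, as a shift and turn from the pose commanded when the call began, along the tool's axes at that moment; what a row does not reach only later rows make up. A row lasts 1/10 s, in which the tool goes at most 50 mm and 8.59 degrees, less where a joint would pass 70% of its speed; a pose out of reach is approached as far as the arm can. A call with a number of a shift or a turn outside -1 to 1 is refused whole. A call with a gripper value outside its range is refused whole. The fingers move at their own pace and stop on an object; "newtons" is the grip in N (left out, the last holds). Time passes only in rows, so rows that repeat a pose let the fingers close. It gives the time, the measured TCP pose, the force, the opening and the grip force at its end, in the units of the state.
- observe(): the state, without advancing time (a new reading comes with each control period).
- grab_frame(name): name is "scene" or "top"; returns the picture (480x640x3 uint8, red, green, blue); there is no depth.
- get_calibration(name): a dict with "fovy" (degrees; the focal length in pixels is half the picture's height over the tangent of half this angle, whatever the lens; pixels are square), "cx", "cy" (the principal point, pixels), "k1" (the pictures are not rectified: a ray, as slopes to the right and down, at radius r is drawn at 1 + k1 r^2 times it, then the intrinsics apply), "xyz" and "rotation" of the camera in the world. Camera axes: x right, y down, z forward; pixel columns grow to the right and rows downward; lengths in m; the calibration is good to about 2 mm. A picture is of the moment at which its call begins. get_calibration takes no time and is no camera call.
- job_done(): hands the job in; it is judged then, once.
The state is a dict: "clock": time; "qpos": joint angles; "qd": joint speeds; "joint_efforts": joint torques, N m; "position": TCP position; "tool_rot": TCP orientation; "force": force on the tool from outside, world axes, zero at the start; "moment": the same for the moment, N m; "grip_width": finger opening in m; "finger_force": force on a finger pad.
Only numpy, scipy, OpenCV 4.12 (cv2) and the standard library are available. Lean on these libraries where they do the work, as an engineer would, in place of code of your own. Each camera call takes 0.05 s, during which the arm holds its last target. There are 200 camera calls.

## Working session

There is one attempt and no reset: what is moved stays moved. The work goes in short steps, Python scripts to look and compute and a tool call to move; the robot and the scene stay as the last step left them, time stands still between calls to the robot, and variables do not carry over. Pictures are saved under pics/ and viewed, at most 10 in all, crops included, and the job is handed in when it is done.

Besides the shell and the picture viewer there is one more tool, called by a JSON object that holds its "op" and its "data". play_rows: Moves the arm, as the interface text tells. Its arguments: {"type":"object","properties":{"deltas":{"type":"array"},"newtons":{"type":"number"}},"required":["deltas"]}

```bash
mkdir -p pics
python3 - <<'E'
from workcell import *
import cv2
for n in("scene","top"):
    cv2.imwrite(f"pics/{n}0.png",grab_frame(n)[:,:,::-1]); print(get_calibration(n))
print(observe())
E
```

```text
{'fovy': 53.65338618351455, 'cx': 323.55156267490673, 'cy': 236.66780242873725, 'k1': 0.02854901445692288, 'xyz': array([1.45654036, 1.09628653, 1.04558789]), 'rotation': array([-2.12226846,  0.02591191,  2.47721208])}
{'fovy': 52.30973631261494, 'cx': 322.91567294873533, 'cy': 228.6266231226519, 'k1': -0.11665511776772158, 'xyz': array([ 0.36816851, -0.00308241,  1.47118222]), 'rotation': array([-2.96147186, -0.01530079, -1.55427993])}
{'clock': 0.1, 'qpos': array([ 1.13780736,  0.52192412, -0.03630853,  1.59992292,  0.02117802,
        1.02111243, -0.11281792]), 'qd': array([ 7.13362563e-05, -9.89822847e-04, -3.37870650e-04, -7.07481062e-04,
       -1.27238174e-03,  9.34802264e-05, -1.21540342e-03]), 'joint_efforts': array([ 4.20889672e-03, -9.28497005e+01,  1.98420592e+00, -3.70539165e+01,
        1.82225159e-02,  5.22474103e-03,  7.13409645e-05]), 'position': array([ 0.22166322, -0.58406095,  0.23081243]), 'tool_rot': array([-3.14061174e+00,  5.92581713e-05,  3.62731709e-01]), 'force': array([-0.53882744,  0.72244801,  0.34796403]), 'moment': array([0.02562227, 0.05931672, 0.03770868]), 'finger_force': 0.0, 'grip_width': 0.08565861963186264}
```

View pics/scene0.png

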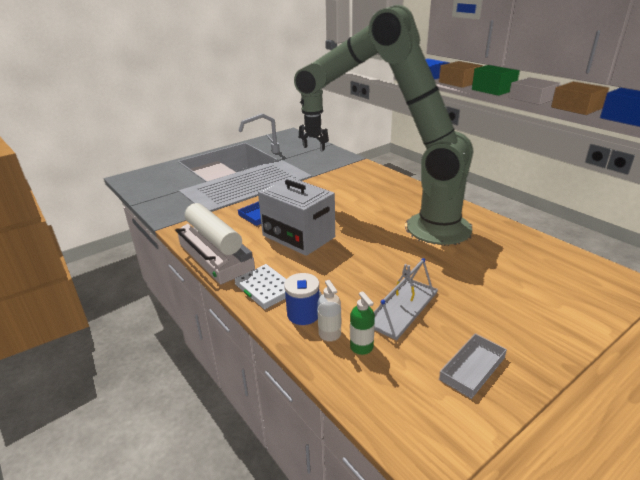

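View pics/top0.png

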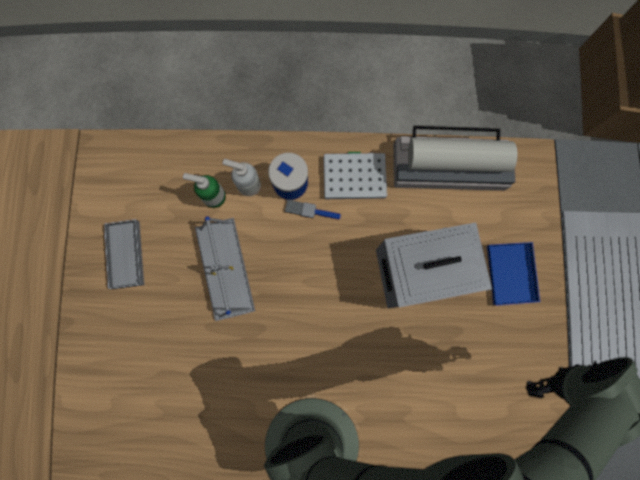

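Scene: bath right of the robot (top view lid handle at ~(438,263), long along image x), rack on the left (~(222,268)), with one pliers about mid-rail; free worktop between them at about (310,280).

```bash
cat > h.py <<'E'
import numpy as np, cv2
from workcell import *
from scipy.spatial.transform import Rotation as R
C={}
def cal(n):
    if n not in C:
        c=get_calibration(n); f=240/np.tan(np.radians(c['fovy'])/2); C[n]=(c,f,R.from_euler('xyz',c['rotation']).as_matrix())
    return C[n]
def ray(n,u,v):
    c,f,M=cal(n); d=np.array([(u-c['cx'])/f,(v-c['cy'])/f]); s=d.copy()
    for _ in range(20): s=d/(1+c['k1']*(s@s))
    return c['xyz'],M@np.array([s[0],s[1],1])
def plane(n,u,v,z):
    o,d=ray(n,u,v); return o+d*(z-o[2])/d[2]
def proj(n,p):
    c,f,M=cal(n); q=M.T@(np.array(p)-c['xyz']); s=q[:2]/q[2]; s=s*(1+c['k1']*(s@s)); return np.array([c['cx'],c['cy']])+f*s
def tri(a,b):
    (o1,d1),(o2,d2)=ray(*a),ray(*b); A=np.stack([d1,-d2],1); t=np.linalg.lstsq(A,o2-o1,rcond=None)[0]
    p,q=o1+d1*t[0],o2+d2*t[1]; return (p+q)/2,np.linalg.norm(p-q)
def crop(im,x,y,w,h,W,H): return cv2.resize(im[y:y+h,x:x+w],(W,H),interpolation=cv2.INTER_CUBIC)
def st():
    o=observe(); print(round(o['clock'],2),o['position'].round(4),o['tool_rot'].round(3),'F',o['force'].round(1),'w',round(o['grip_width'],4),round(o['finger_force'],1)); return o
E
python3 - <<'E'
from h import *
t=cv2.imread('pics/top0.png'); s=cv2.imread('pics/scene0.png')
a=crop(t,370,215,130,100,390,300);b=crop(t,180,210,95,115,400,300*1)if 0 else crop(t,180,210,100,115,260,299)
m=np.zeros((600,800,3),np.uint8)
m[:300,:390]=crop(t,370,215,130,100,390,300)
m[:360,400:700]=crop(t,180,210,100,120,300,360)
m[300:600,:360]=crop(s,250,170,90,75,360,300)
m[360:600,400:800]=crop(s,360,255,100,60,400,240)
cv2.imwrite('pics/m0.png',m)
E
```

```text
(no output)
```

View pics/m0.png

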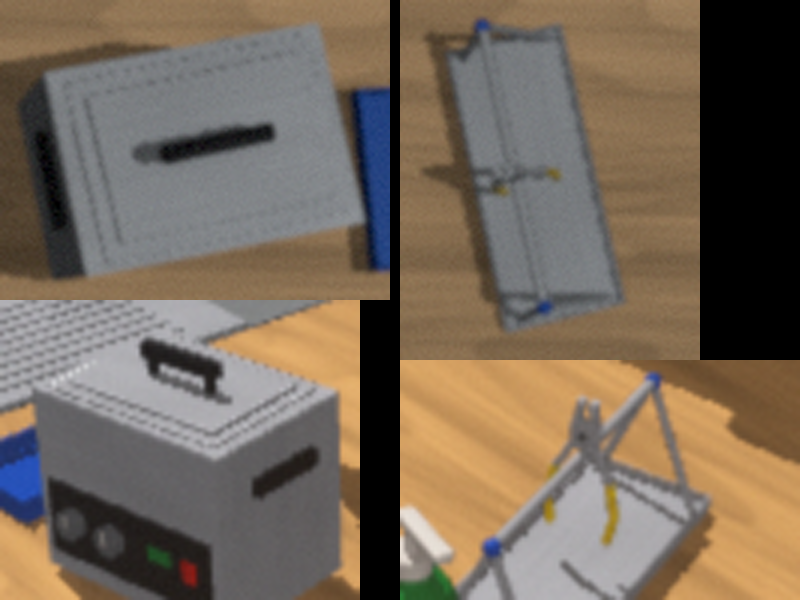

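Run:
```python
from h import *
t=cv2.imread('pics/top0.png').astype(int); s=cv2.imread('pics/scene0.png').astype(int)
def cent(im,x,y,w,h,f):
    m=f(im[y:y+h,x:x+w]); ys,xs=np.nonzero(m); return xs.mean()+x,ys.mean()+y,len(xs)
blue=lambda c:(c[...,0]-c[...,2]>50)
b=[]
for n,im,boxes in(('top',t,[(200,212,14,14),(221,304,14,14)]),('scene',s,[(416,252,16,14),(376,295,14,14)])):
    b.append([cent(im,*q,blue) for q in boxes]); print(b[-1])
P=[]
for i,j in((0,1),(1,0)):
    print(tri(('top',*b[0][i][:2]),('scene',*b[1][j][:2])))
    P.append(plane('top',*b[0][i][:2],0.12)); print(P[-1])
    
dark=lambda c:(c.max(-1)<45)
m=dark(t[250:275,415:470]).astype(np.uint8); 
print(cv2.minAreaRect(np.argwhere(m)[:,::-1].astype(np.float32)+[415,250]) if 0 else cv2.minAreaRect((np.argwhere(m)[:,::-1]+[415,250]).astype(np.float32)))
box=cv2.boxPoints(cv2.minAreaRect((np.argwhere(m)[:,::-1]+[415,250]).astype(np.float32)))
print([plane('top',*p,0.253)[:2].round(4) for p in box])
cs=[plane('top',370+a/3,215+c/3,0.215) for a,c in((48,73),(318,25),(365,222),(88,276))]
print(np.round(cs,4),np.mean(cs,0))
for i in range(4): d=cs[(i+1)%4]-cs[i]; print(np.linalg.norm(d).round(4),np.degrees(np.arctan2(d[1],d[0])).round(1))
# scene check
for p in cs: print(proj('scene',p).round(1))
# pliers c : joint in top
for u,v in((505,173),(490,183),(555,174),(500,189)): print('c',plane('top',180+(u-400)/3,210+v/3,0.13)[:2])
```

```text
[(np.float64(207.0), np.float64(218.28571428571428), 7), (np.float64(227.63636363636363), np.float64(312.09090909090907), 11)]
[(np.float64(423.25), np.float64(259.25), 4), (np.float64(382.61538461538464), np.float64(301.38461538461536), 13)]
(array([0.63948643, 0.30776889, 0.11885595]), np.float64(0.0036967806600070484))
[0.63795733 0.30881878 0.12      ]
(array([0.37833828, 0.23597525, 0.12097484]), np.float64(0.003405325084748968))
[0.37718422 0.23741284 0.12      ]
((441.3823547363281, 261.9705810546875), (5.097864627838135, 37.63743209838867), 77.47119140625)
[array([ 0.5056, -0.2707]), array([ 0.5278, -0.3659]), array([ 0.5151, -0.3684]), array([ 0.493 , -0.2733])]
[[ 0.572  -0.1838  0.215 ]
 [ 0.6194 -0.4258  0.215 ]
 [ 0.4456 -0.4617  0.215 ]
 [ 0.3971 -0.2175  0.215 ]] [ 0.50851684 -0.32220178  0.215     ]
0.2466 -78.9
0.1775 -168.4
0.249 101.2
0.1781 10.9
[304.3 208.5]
[259.1 190.4]
[289.8 175.7]
[335.1 191.7]
c [0.49754536 0.27625047]
c [0.48802305 0.2896687 ]
c [0.4976394  0.22996332]
c [0.48271688 0.28011567]
```

```bash
cat >> h.py <<'E'
def plan(*ws):
    o=st(); p=o['position']; M=R.from_euler('xyz',o['tool_rot'])
    for x,y,z,yaw in ws:
        d=M.inv().apply(np.array([x,y,z])-p)/.5
        T=R.from_euler('xyz',[np.pi,0,np.radians(yaw)]); r=(M.inv()*T).as_rotvec()/(2*np.pi/3)
        print((x,y,z,yaw),'->',np.round(np.r_[d,r],4).tolist())
E
python3 - <<'E'
from h import *
plan((.3,-.5,.36,60),(.510,-.320,.30,101.5))
# refine c: triangulate box joint in both views
for su,sv,tu,tv in((583,435,505,173),):
    print(tri(('top',180+(tu-400)/3,210+tv/3),('scene',360+(su-400)/4,255+(sv-360)/4)))
for x in(-.02,-.01,0,.01):
  p=np.array([.508+x*np.cos(.267),.2725+x*np.sin(.267),.125]);print(x,proj('top',p),proj('top',p+[0,0,.047]),proj('scene',p),proj('scene',p+[0,0,.047]))
for n,u,v in(('brush',340,215),('brush',285,208),('rackcorner',254,310),('rackc2',216,319)): print(n,plane('top',u,v,.01))
E
```

```text
0.1 [ 0.2217 -0.5841  0.2308] [-3.141  0.     0.363] F [-0.5  0.7  0.3] w 0.0857 0.0
(0.3, -0.5, 0.36, 60) -> [0.2061, -0.1018, -0.2583, -0.0005, -0.0001, -0.3268]
(0.51, -0.32, 0.3, 101.5) -> [0.7265, -0.2893, -0.1381, -0.0004, -0.0003, -0.6726]
(array([0.49967744, 0.27188368, 0.1367754 ]), np.float64(0.008094823708506336))
-0.02 [218.43632058 271.10545678] [215.01162652 269.45439598] [408.08893793 274.74658676] [409.07205273 262.84044603]
-0.01 [217.66640675 267.6085298 ] [214.21974201 265.83570973] [406.61446548 276.25426696] [407.57764446 264.31943389]
0 [216.89968975 264.11954191] [213.43133075 262.22561833] [405.12711302 277.7752589 ] [406.06998212 265.81166434]
0.01 [216.13618169 260.63859899] [212.6464055  258.62423837] [403.6267059  279.30974497] [404.54888341 267.31732119]
brush [ 0.67795328 -0.0725719   0.01      ]
brush [0.69655287 0.09610663 0.01      ]
rackcorner [0.38589587 0.1788736  0.01      ]
rackc2 [0.35676565 0.29076296 0.01      ]
```

{"op": "play_rows", "data": {"deltas": [[0.1,-0.05,-0.15,0,0,-0.16,0],[0.2,-0.1,-0.26,0,0,-0.32,0],[0.2,-0.1,-0.26,0,0,-0.32,0],[0.2,-0.1,-0.26,0,0,-0.32,0],[0.3,-0.15,-0.25,0,0,-0.4,0],[0.4,-0.19,-0.23,0,0,-0.5,0],[0.5,-0.22,-0.2,0,0,-0.55,0],[0.6,-0.25,-0.17,0,0,-0.62,0],[0.7265,-0.289,-0.138,0,0,-0.6726,0],[0.7265,-0.289,-0.138,0,0,-0.6726,0]], "newtons": 60}}

```text
clock: 1.1
position: [0.5119, -0.3178, 0.2993]
tool_rot: [-3.142, -0.001, 1.779]
force: [0.2, -0.6, 1.0]
grip_width: 0.0853
finger_force: 0.0
```

{"op": "play_rows", "data": {"deltas": [[0,0,0,0,0,0,0]]}}

```text
clock: 1.2
position: [0.5132, -0.3156, 0.2985]
tool_rot: [3.141, -0.004, 1.78]
force: [-1.1, 0.5, 0.0]
grip_width: 0.0854
finger_force: 0.0
```

Run:
```python
from h import *
plan((.510,-.320,.30,101.5),(.510,-.320,.229,101.5))
t=grab_frame('top')[:,:,::-1];s=grab_frame('scene')[:,:,::-1]
cv2.imwrite('pics/m1.png',np.hstack([crop(t,360,205,150,120,400,320),crop(s,240,130,100,80,400,320)]))
```

```text
1.2 [ 0.5132 -0.3156  0.2985] [ 3.141 -0.004  1.78 ] F [-1.1  0.5  0. ] w 0.0854 0.0
(0.51, -0.32, 0.3, 101.5) -> [-0.0073, -0.0081, -0.003, 0.0001, -0.0017, 0.0042]
(0.51, -0.32, 0.229, 101.5) -> [-0.0078, -0.0081, 0.139, 0.0001, -0.0017, 0.0042]
```

View pics/m1.png

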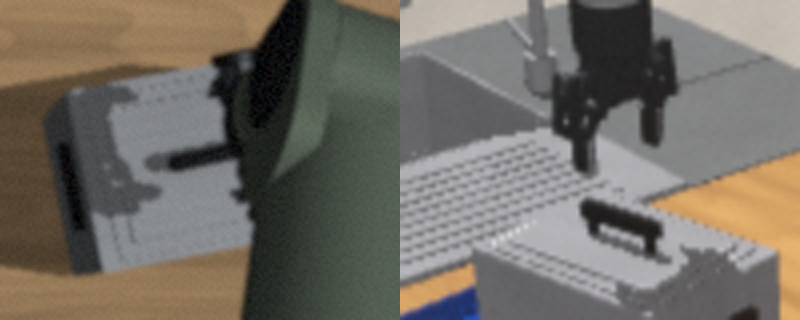

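The picture shows the fingers above and either side of the handle (scene crop ~(620,220)); go down and close.

{"op": "play_rows", "data": {"deltas": [[0,0,0.05,0,0,0,0],[0,0,0.1,0,0,0,0],[0,0,0.13,0,0,0,0],[0,0,0.142,0,0,0,0],[0,0,0.142,0,0,0,0],[0,0,0.142,0,0,0,0]]}}

```text
clock: 1.9
position: [0.5101, -0.3209, 0.2302]
tool_rot: [3.141, 0.001, 1.77]
force: [0.4, -0.1, 0.5]
grip_width: 0.0855
finger_force: 0.0
```

{"op": "play_rows", "data": {"deltas": [[0,0,0,0,0,0,1],[0,0,0,0,0,0,1],[0,0,0,0,0,0,1],[0,0,0,0,0,0,1],[0,0,0,0,0,0,1],[0,0,0,0,0,0,1]]}}

```text
clock: 2.5
position: [0.5102, -0.3204, 0.2296]
tool_rot: [3.141, 0.0, 1.771]
force: [-1.1, 0.4, 5.7]
grip_width: 0.015
finger_force: 59.2
```

{"op": "play_rows", "data": {"deltas": [[0,0,-0.03,0,0,0,1],[0,0,-0.08,0,0,0,1],[0,0,-0.14,0,0,0,1],[0.06,0.01,-0.16,0,0,0,1],[0.14,0.02,-0.16,0,0,0,1],[0.23,0.03,-0.16,0,0,0,1],[0.32,0.04,-0.16,0,0,0,1],[0.41,0.05,-0.16,0,0,0,1],[0.5,0.06,-0.16,0,0,0,1],[0.58,0.069,-0.13,0,0,0,1]]}}

```text
clock: 3.5
position: [0.4862, -0.0271, 0.2953]
tool_rot: [3.139, 0.001, 1.772]
force: [2.1, 0.3, -4.2]
grip_width: 0.0148
finger_force: 59.0
```

{"op": "play_rows", "data": {"deltas": [[0.04,0,0.05,0,0,0,1],[0.06,0,0.13,0,0,0,1],[0.06,0,0.21,0,0,0,1],[0.06,0,0.29,0,0,0,1],[0.06,0,0.37,0,0,0,1],[0.06,0,0.44,0,0,0,1],[0.06,0,0.49,0,0,0,1],[0.06,0,0.52,0,0,0,1],[0.06,0,0.532,0,0,0,1],[0.06,0,0.532,0,0,0,1]]}}

```text
clock: 4.5
position: [0.4798, 0.0002, 0.0279]
tool_rot: [-3.14, -0.0, 1.772]
force: [0.2, -0.8, -3.7]
grip_width: 0.0152
finger_force: 58.9
```

{"op": "play_rows", "data": {"deltas": [[0,0,0,0,0,0,1],[0,0,0,0,0,0,1]]}}

```text
clock: 4.7
position: [0.4807, 0.0, 0.0291]
tool_rot: [3.14, 0.0, 1.771]
force: [0.1, -0.3, -4.3]
grip_width: 0.0153
finger_force: 58.9
```

{"op": "play_rows", "data": {"deltas": [[0,0,0.006,0,0,0,1],[0,0,0.012,0,0,0,1],[0,0,0.016,0,0,0,1],[0,0,0.017,0,0,0,1],[0,0,0.017,0,0,0,1]]}}

```text
clock: 5.2
position: [0.4802, 0.0001, 0.0205]
tool_rot: [3.141, 0.001, 1.771]
force: [-6.8, -1.1, 21.3]
grip_width: 0.0153
finger_force: 62.5
```

{"op": "play_rows", "data": {"deltas": [[0,0,-0.002,0,0,0,1],[0,0,-0.002,0,0,0,0.5],[0,0,-0.002,0,0,0,0],[0,0,-0.002,0,0,0,0],[0,0,-0.002,0,0,0,0],[0,0,-0.002,0,0,0,0]]}}

```text
clock: 5.8
position: [0.4802, 0.0002, 0.0208]
tool_rot: [-3.142, -0.0, 1.772]
force: [-0.6, -0.4, 0.1]
grip_width: 0.0847
finger_force: 0.0
```

{"op": "play_rows", "data": {"deltas": [[0,0,-0.05,0,0,0,0],[0,0,-0.14,0,0,0,0],[0,0,-0.24,0,0,0,0],[0,0,-0.34,0,0,0,0],[0,0,-0.44,0,0,0,0],[0,0,-0.54,0,0,0,0],[0.08,0,-0.62,0,0,0,0],[0.16,0,-0.66,0,0,0,0],[0.22,0,-0.66,0,0,0,0],[0.22,0,-0.66,0,0,0,0]]}}

```text
clock: 6.8
position: [0.4573, 0.1118, 0.3518]
tool_rot: [3.14, -0.001, 1.777]
force: [-0.9, -1.6, -0.8]
grip_width: 0.0853
finger_force: 0.0
```

Run:
```python
from h import *
st()
t=grab_frame('top')[:,:,::-1];s=grab_frame('scene')[:,:,::-1]
cv2.imwrite('pics/t2.png',t);cv2.imwrite('pics/s2.png',s)
m=np.zeros((600,800,3),np.uint8)
m[:300,:400]=crop(t,375,220,120,90,400,300);m[:300,400:]=crop(s,250,170,100,75,400,300)
m[300:,:400]=crop(t,240,200,140,105,400,300); m[300:,400:]=crop(s,260,190,120,90,400,300)
cv2.imwrite('pics/m2.png',m)
```

```text
6.8 [0.4573 0.1118 0.3518] [ 3.140e+00 -1.000e-03  1.777e+00] F [-0.9 -1.6 -0.8] w 0.0853 0.0
```

View pics/m2.png

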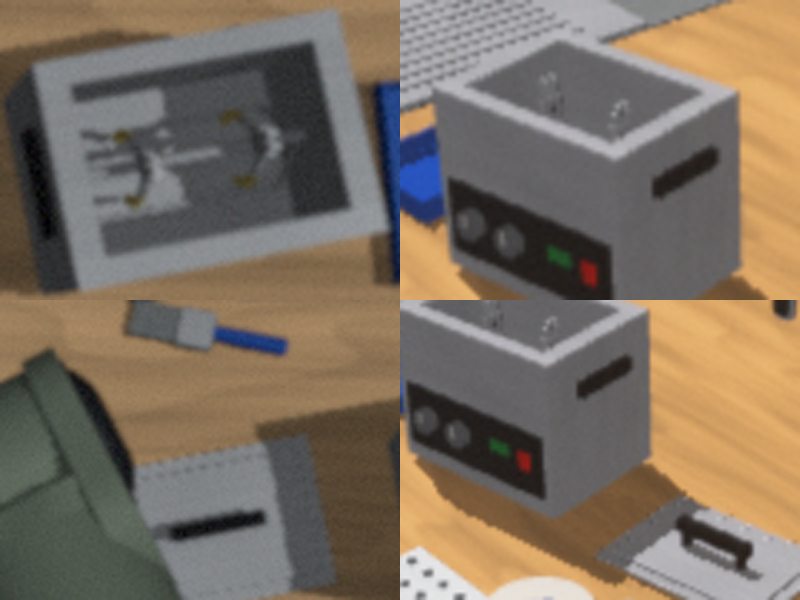

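Lid lies flat (handle ~(215,525) in crop); the tank is open, with pliers_b joint at about (150,165) and pliers_a at about (272,140) in the top crop, beaks at (620,105) and (547,80) in the scene crop.

Run:
```python
from h import *
def T(u,v): return 375+u*.3,220+v*.3
def S(u,v): return 250+(u-400)*.25,170+v*.25
for q in([(37,68),(335,12),(390,228),(75,290)],[(72,85),(313,42),(352,208),(103,255)]):
    cs=np.array([plane('top',*T(*p),.215) for p in q]); print(cs.mean(0))
    for i in range(4): d=cs[(i+1)%4]-cs[i]; print(np.linalg.norm(d).round(4),np.degrees(np.arctan2(d[1],d[0])).round(1))
# scene outer rim corners
print('sc',np.mean([plane('scene',*S(*p),.215) for p in((434,88),(559,34),(739,92),(617,157))],0))
c=np.array([.5085,-.321]);a=np.radians(11.3);ey=np.array([-np.sin(a),np.cos(a)])
for y in(-.049,.049):
    for dz in(0,.028,.047):
        p=np.r_[c+y*ey,.163+dz]; t=proj('top',p);s=proj('scene',p); print(y,dz,p.round(4),'topcrop',((t-[375,220])/.3).round(0),'scenecrop',((s-[250,170])*4+[400,0]).round(0))
# colour-based yellow centroids of sleeves
t=cv2.imread('pics/t2.png').astype(int)
m=((t[...,2]-t[...,0]>35)&(np.indices(t.shape[:2])[1]>392)&(np.indices(t.shape[:2])[1]<470)&(np.indices(t.shape[:2])[0]>240)&(np.indices(t.shape[:2])[0]<294)).astype(np.uint8)
n,_,stt,ce=cv2.connectedComponentsWithStats(m)
print([(stt[i,4],ce[i].round(1),plane('top',*ce[i],.10)[:2].round(4)) for i in range(1,n)])
```

```text
[ 0.5080043  -0.32097012  0.215     ]
0.2454 -78.4
0.1757 -167.4
0.2548 101.3
0.1745 9.5
[ 0.50920143 -0.3210284   0.215     ]
0.1976 -79.0
0.1342 -168.4
0.2015 101.0
0.1341 9.9
sc [ 0.51796626 -0.31046619  0.215     ]
-0.049 0 [ 0.5181 -0.3691  0.163 ] topcrop [253. 144.] scenecrop [555. 117.]
-0.049 0.028 [ 0.5181 -0.3691  0.191 ] topcrop [263. 140.] scenecrop [554.  93.]
-0.049 0.047 [ 0.5181 -0.3691  0.21  ] topcrop [269. 137.] scenecrop [552.  76.]
0.049 0 [ 0.4989 -0.2729  0.163 ] topcrop [137. 166.] scenecrop [626. 145.]
0.049 0.028 [ 0.4989 -0.2729  0.191 ] topcrop [144. 162.] scenecrop [625. 120.]
0.049 0.047 [ 0.4989 -0.2729  0.21  ] topcrop [149. 160.] scenecrop [624. 103.]
[(np.int32(1), array([445., 254.]), array([ 0.5512, -0.3701])), (np.int32(4), array([411. , 260.5]), array([ 0.5311, -0.2715])), (np.int32(2), array([448.5, 274. ]), array([ 0.4941, -0.3788])), (np.int32(1), array([415., 280.]), array([ 0.4759, -0.2822]))]
```

Run:
```python
from h import *
t=cv2.imread('pics/t2.png');s=cv2.imread('pics/s2.png')
cv2.imwrite('pics/m3.png',np.hstack([crop(t,395,240,75,60,400,320),crop(s,275,180,50,40,400,320)]))
```

```text
(no output)
```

View pics/m3.png

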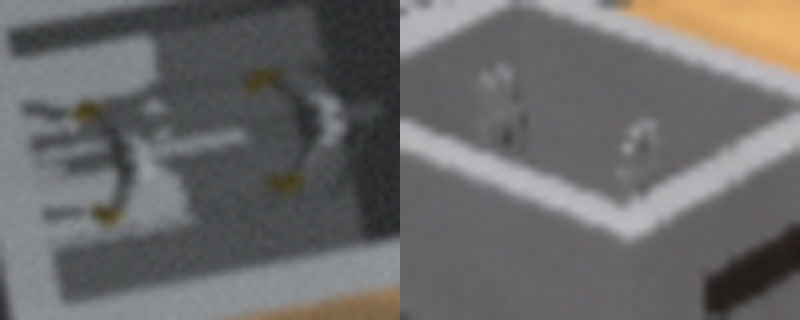

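Run:
```python
from h import *
print(tri(('top',455.9,261.6),('scene',286.9,189.4)),plane('top',455.9,261.6,.205),plane('scene',286.9,189.4,.205),plane('scene',305,196.2,.205))
plan((.35,-.20,.37,58),(.519,-.369,.30,11.4),(.519,-.369,.173,11.4))
```

```text
(array([ 0.51921772, -0.37210793,  0.20656816]), np.float64(0.005096899532045607)) [ 0.51744494 -0.37078243  0.205     ] [ 0.51858533 -0.37763493  0.205     ] [ 0.4991007  -0.27999862  0.205     ]
6.9 [0.458  0.108  0.3507] [-3.142  0.     1.773] F [ 0.5 -1.  -0.1] w 0.0856 0.0
(0.35, -0.2, 0.37, 58) -> [-0.5603, -0.3352, -0.0383, 0.0, 0.0002, 0.363]
(0.519, -0.369, 0.3, 11.4) -> [-0.9591, -0.0717, 0.1018, 0.0001, 0.0002, 0.7513]
(0.519, -0.369, 0.173, 11.4) -> [-0.9591, -0.0717, 0.3558, 0.0001, 0.0002, 0.7513]
```

{"op": "play_rows", "data": {"deltas": [[-0.05,0,0,0,0,0.04,0.45],[-0.13,-0.01,0,0,0,0.11,0.45],[-0.21,-0.02,0,0,0,0.18,0.45],[-0.29,-0.025,0,0,0,0.25,0.45],[-0.37,-0.03,0,0,0,0.31,0.45],[-0.45,-0.035,0,0,0,0.37,0.45],[-0.53,-0.04,0,0,0,0.43,0.45],[-0.61,-0.045,0,0,0,0.49,0.45],[-0.69,-0.05,0,0,0,0.55,0.45],[-0.77,-0.055,0,0,0,0.61,0.45]]}}

```text
clock: 7.9
position: [0.5071, -0.2779, 0.3503]
tool_rot: [-3.141, 0.001, 0.487]
force: [0.9, 0.5, 0.9]
grip_width: 0.0469
finger_force: 0.0
```

Run:
```python
from h import *
plan((.518,-.370,.32,11.4),(.518,-.370,.26,11.4))
```

```text
7.9 [ 0.5071 -0.2779  0.3503] [-3.141e+00  1.000e-03  4.870e-01] F [0.9 0.5 0.9] w 0.0469 0.0
(0.518, -0.37, 0.32, 11.4) -> [-0.0668, 0.173, 0.0606, -0.0001, 0.0005, 0.1374]
(0.518, -0.37, 0.26, 11.4) -> [-0.0667, 0.173, 0.1806, -0.0001, 0.0005, 0.1374]
```

{"op": "play_rows", "data": {"deltas": [[-0.02,0.06,0.02,0,0,0.06,0.45],[-0.05,0.12,0.04,0,0,0.11,0.45],[-0.065,0.16,0.06,0,0,0.137,0.45],[-0.067,0.173,0.1,0,0,0.137,0.45],[-0.067,0.173,0.15,0,0,0.137,0.45],[-0.067,0.173,0.18,0,0,0.137,0.45],[-0.067,0.173,0.18,0,0,0.137,0.45],[-0.067,0.173,0.18,0,0,0.137,0.45]]}}

```text
clock: 8.7
position: [0.519, -0.3677, 0.2609]
tool_rot: [-3.142, 0.001, 0.206]
force: [0.4, 0.1, 1.3]
grip_width: 0.0469
finger_force: 0.0
```

Run:
```python
from h import *
plan((.518,-.370,.173,11.4))
t=grab_frame('top')[:,:,::-1];s=grab_frame('scene')[:,:,::-1]
cv2.imwrite('pics/m4.png',np.hstack([crop(t,375,220,120,90,400,300),crop(s,265,150,60,60,300,300)]))
```

```text
8.7 [ 0.519  -0.3677  0.2609] [-3.142e+00  1.000e-03  2.060e-01] F [0.4 0.1 1.3] w 0.0469 0.0
(0.518, -0.37, 0.173, 11.4) -> [-0.0028, 0.0041, 0.1759, -0.0, 0.0003, 0.0033]
```

View pics/m4.png

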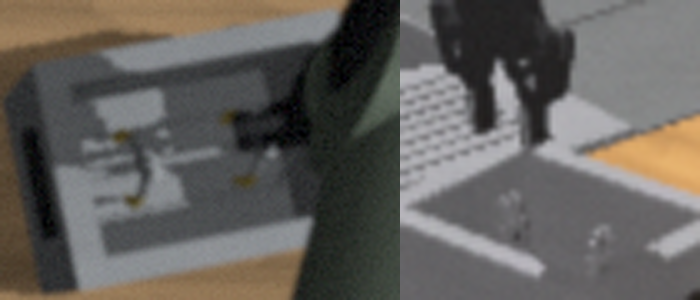

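Fingertips (~(484,125),(535,140) right crop) straddle pliers_a's beaks at ~(513,205) below; descend and close.

{"op": "play_rows", "data": {"deltas": [[-0.001,0.002,0.05,0,0,0,0.45],[-0.001,0.002,0.1,0,0,0,0.45],[-0.001,0.002,0.145,0,0,0,0.45],[-0.001,0.002,0.17,0,0,0,0.45],[-0.001,0.002,0.175,0,0,0,0.45],[-0.001,0.002,0.175,0,0,0,0.45],[-0.001,0.002,0.175,0,0,0,0.45]]}}

```text
clock: 9.5
position: [0.5197, -0.3683, 0.1745]
tool_rot: [3.14, -0.001, 0.207]
force: [-0.6, 0.1, 0.6]
grip_width: 0.047
finger_force: 0.0
```

{"op": "play_rows", "data": {"deltas": [[0,0,0,0,0,0,0.6],[0,0,0,0,0,0,0.7],[0,0,0,0,0,0,0.8],[0,0,0,0,0,0,1],[0,0,0,0,0,0,1],[0,0,0,0,0,0,1]], "newtons": 50}}

```text
clock: 10.1
position: [0.5194, -0.3681, 0.1736]
tool_rot: [3.141, -0.0, 0.207]
force: [0.5, -0.0, 4.3]
grip_width: 0.0089
finger_force: 51.8
```

Run:
```python
from h import *
plan((.519,-.368,.345,11.86),(.53,-.18,.345,40),(.54,0,.33,64),(.556,.287,.27,105.3))
```

```text
10.1 [ 0.5194 -0.3681  0.1736] [ 3.141 -0.     0.207] F [ 0.5 -0.   4.3] w 0.0089 51.8
(0.519, -0.368, 0.345, 11.86) -> [-0.0006, -0.0002, -0.3428, 0.0002, -0.0002, -0.0]
(0.53, -0.18, 0.345, 40) -> [0.0982, -0.3637, -0.3429, 0.0002, -0.0001, -0.2345]
(0.54, 0, 0.33, 64) -> [0.1917, -0.7119, -0.313, 0.0003, -0.0001, -0.4345]
(0.556, 0.287, 0.27, 105.3) -> [0.3409, -1.2671, -0.1932, 0.0003, 0.0, -0.7787]
```

{"op": "play_rows", "data": {"deltas": [[0,0,-0.03,0,0,0,1],[0,0,-0.09,0,0,0,1],[0,0,-0.16,0,0,0,1],[0,0,-0.23,0,0,0,1],[0,0,-0.29,0,0,0,1],[0,0,-0.33,0,0,0,1],[0,-0.02,-0.345,0,0,0,1],[0.02,-0.08,-0.345,0,0,-0.05,1],[0.035,-0.15,-0.345,0,0,-0.1,1],[0.06,-0.22,-0.345,0,0,-0.15,1]]}}

```text
clock: 11.1
position: [0.5249, -0.2522, 0.3454]
tool_rot: [-3.141, 0.001, 0.525]
force: [1.0, -0.1, -1.2]
grip_width: 0.0091
finger_force: 51.0
```

Run:
```python
from h import *
plan((.53,-.18,.345,40),(.54,0,.33,64),(.556,.287,.27,105.3))
```

```text
11.1 [ 0.5249 -0.2522  0.3454] [-3.141e+00  1.000e-03  5.250e-01] F [ 1.  -0.1 -1.2] w 0.0091 51.0
(0.53, -0.18, 0.345, 40) -> [0.0812, -0.1199, 0.0008, -0.0005, 0.0004, -0.0826]
(0.54, 0, 0.33, 64) -> [0.279, -0.4214, 0.0309, -0.0006, 0.0003, -0.2826]
(0.556, 0.287, 0.27, 105.3) -> [0.5945, -0.9019, 0.1511, -0.0007, 0.0001, -0.6268]
```

{"op": "play_rows", "data": {"deltas": [[0.05,-0.07,0,0,0,-0.05,1],[0.1,-0.145,0,0,0,-0.1,1],[0.15,-0.22,0,0,0,-0.155,1],[0.2,-0.3,0.01,0,0,-0.21,1],[0.25,-0.375,0.02,0,0,-0.26,1],[0.3,-0.45,0.03,0,0,-0.31,1],[0.35,-0.53,0.05,0,0,-0.365,1],[0.4,-0.605,0.07,0,0,-0.42,1],[0.445,-0.67,0.09,0,0,-0.47,1],[0.48,-0.73,0.1,0,0,-0.51,1]]}}

```text
clock: 12.1
position: [0.551, 0.1842, 0.2946]
tool_rot: [-3.14, 0.0, 1.595]
force: [1.1, -0.5, -1.1]
grip_width: 0.0086
finger_force: 51.0
```

Run:
```python
from h import *
plan((.556,.287,.25,105.3))
```

```text
12.1 [0.551  0.1842 0.2946] [-3.14   0.     1.595] F [ 1.1 -0.5 -1.1] w 0.0086 51.0
(0.556, 0.287, 0.25, 105.3) -> [0.2053, 0.0151, 0.0891, -0.0009, 0.0001, -0.1159]
```

{"op": "play_rows", "data": {"deltas": [[0.05,0.004,0.01,0,0,-0.03,1],[0.1,0.008,0.025,0,0,-0.07,1],[0.15,0.011,0.05,0,0,-0.1,1],[0.18,0.013,0.07,0,0,-0.116,1],[0.2,0.015,0.085,0,0,-0.116,1],[0.205,0.015,0.089,0,0,-0.116,1],[0.205,0.015,0.089,0,0,-0.116,1],[0.205,0.015,0.089,0,0,-0.116,1]]}}

```text
clock: 12.9
position: [0.5584, 0.2836, 0.2517]
tool_rot: [3.141, 0.0, 1.831]
force: [0.5, -0.6, -1.0]
grip_width: 0.0085
finger_force: 51.0
```

Run:
```python
from h import *
plan((.556,.287,.25,105.3),(.556,.287,.15,105.3))
t=grab_frame('top')[:,:,::-1];s=grab_frame('scene')[:,:,::-1]
cv2.imwrite('pics/t5.png',t);cv2.imwrite('pics/s5.png',s)
cv2.imwrite('pics/m5.png',np.hstack([crop(t,170,200,90,120,375,500),crop(s,350,205,90,105,425,496)[:496] if 0 else crop(s,350,205,85,100,425,500)]))
```

```text
12.9 [0.5584 0.2836 0.2517] [3.141 0.    1.831] F [ 0.5 -0.6 -1. ] w 0.0085 51.0
(0.556, 0.287, 0.25, 105.3) -> [0.0078, -0.0029, 0.0035, 0.0002, 0.0002, -0.0035]
(0.556, 0.287, 0.15, 105.3) -> [0.0079, -0.003, 0.2035, 0.0002, 0.0002, -0.0035]
```

View pics/m5.png

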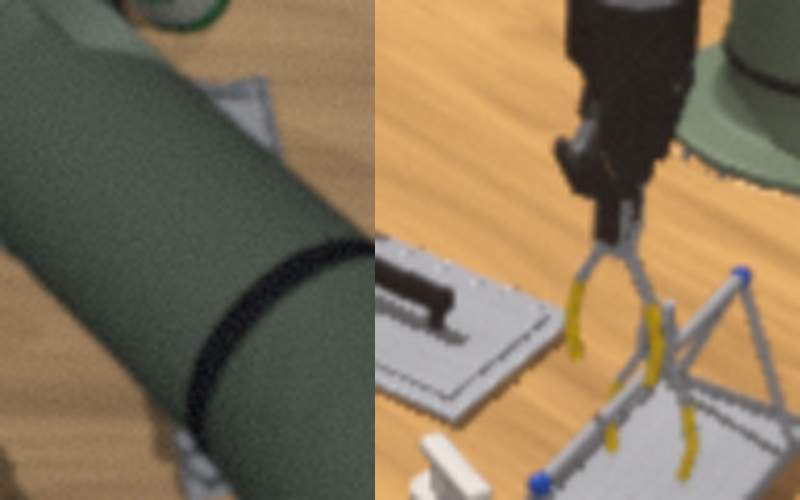

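Run:
```python
from h import *
s=cv2.imread('pics/s5.png').astype(int)
S=lambda u,v:(350+(u-375)/5,205+v/5)
a=plane('scene',*S(652,387),.153);b=plane('scene',*S(574,358),.153);print(a,b,(a+b)/2,np.linalg.norm(a-b),np.degrees(np.arctan2(*(b-a)[1::-1])))
e=np.array([plane('scene',*S(540,483),.12),plane('scene',*S(741,275),.12)]);print(e)
# in rail frame from scene only
d=e[1]-e[0];d/=np.linalg.norm(d); n=np.array([-d[1],d[0],0]); print('ang',np.degrees(np.arctan2(d[1],d[0])))
for p in(a,b,(a+b)/2,observe()['position'],plane('scene',*S(613,243),.2411)): print((p-e.mean(0))@d,(p-e.mean(0))@n)
# yellow blobs
ys=slice(205,305)
m=((s[ys,350:435,2]-s[ys,350:435,0]>110)&(abs(s[ys,350:435,2]-s[ys,350:435,1])<60)).astype(np.uint8)
k,_,q,c=cv2.connectedComponentsWithStats(m); print([(q[i].tolist(),c[i].round(1)) for i in range(1,k) if q[i,4]>3])
```

```text
[0.5535533  0.31460523 0.153     ] [0.5689149  0.26261095 0.153     ] [0.5612341  0.28860809 0.153     ] 0.054216084909984225 -73.54034379947664
[[0.64165721 0.30894716 0.12      ]
 [0.38214759 0.2369763  0.12      ]]
ang -164.49949418971204
-0.051265075327338885 -0.02899777651766366
-0.052172628216475656 0.025210711846429635
-0.05171885177190727 -0.0018935323356170143
-0.04771488753307815 0.0020784550926818126
-0.04314696331380982 0.008074426783822123
[([0, 0, 53, 75, 2112], array([22.7, 29.7])), ([66, 0, 4, 8, 26], array([67.3,  3.2])), ([54, 32, 31, 40, 647], array([69.3, 48.2])), ([54, 61, 3, 16, 28], array([55.4, 67.5])), ([71, 61, 3, 4, 7], array([71.9, 62.6])), ([81, 73, 4, 5, 12], array([82.9, 74.9])), ([27, 74, 16, 12, 93], array([34.6, 79.4])), ([46, 76, 2, 3, 4], array([46.8, 77.2])), ([0, 80, 11, 13, 84], array([ 4. , 85.5])), ([62, 82, 2, 12, 14], array([62.5, 86.9])), ([17, 86, 14, 14, 86], array([23.6, 92.4])), ([47, 86, 1, 4, 4], array([47. , 87.5])), ([0, 92, 6, 8, 40], array([ 2.2, 96.1]))]
```

Scene shows held pliers (handle ends (574,358),(652,387)) above the rail line (540,483)–(741,275), c below at ~(668,330); arm blocks the top view. Let it settle and remeasure.

{"op": "play_rows", "data": {"deltas": [[0,0,0,0,0,0,1],[0,0,0,0,0,0,1],[0,0,0,0,0,0,1]]}}

```text
clock: 13.3
position: [0.5581, 0.2843, 0.2514]
tool_rot: [3.141, 0.0, 1.832]
force: [0.7, 0.2, -0.2]
grip_width: 0.0087
finger_force: 51.0
```

Run:
```python
from h import *
o=st()
s=grab_frame('scene')[:,:,::-1].copy(); cv2.imwrite('pics/s6.png',s); st()
p=o['position']
print('tcp proj',proj('scene',p), 'crop5', (proj('scene',p)-[350,205])*5+[375,0])
s0=cv2.imread('pics/s5.png'); 
g=lambda i:cv2.cvtColor(i[215:285,380:420],cv2.COLOR_BGR2GRAY).astype(np.float32)
print('shift px since',cv2.phaseCorrelate(g(s0),g(s)))
# c's saddle: handle-bottom ends at z .037
S=lambda u,v:(350+(u-375)/5,205+v/5)
print([plane('scene',*S(*q),.037) for q in((612,450),(686,480))])
```

```text
13.3 [0.5581 0.2843 0.2514] [3.141 0.    1.832] F [ 0.7  0.2 -0.2] w 0.0087 51.0
13.35 [0.5581 0.2844 0.2514] [3.141 0.    1.832] F [-0.3  0.2 -1.1] w 0.0083 51.0
tcp proj [399.03777659 252.11738074] crop5 [620.18888295 235.58690369]
shift px since ((0.22317231256734615, 0.03517315589961356), 1.0481690269377497)
[array([0.50747387, 0.24426825, 0.037     ]), array([0.49283516, 0.29736753, 0.037     ])]
```

{"op": "play_rows", "data": {"deltas": [[0.001,0,0.04,0,0,0,1],[0.002,0,0.09,0,0,0,1],[0.002,0,0.135,0,0,0,1],[0.002,0,0.17,0,0,0,1],[0.002,0,0.19,0,0,0,1],[0.002,0,0.2,0,0,0,1],[0.002,0,0.2,0,0,0,1],[0.002,0,0.2,0,0,0,1]]}}

```text
clock: 14.15
position: [0.5581, 0.2857, 0.1521]
tool_rot: [3.141, -0.0, 1.832]
force: [-0.6, 0.2, -1.9]
grip_width: 0.0087
finger_force: 51.0
```

Run:
```python
from h import *
st()
s=grab_frame('scene')[:,:,::-1].copy(); cv2.imwrite('pics/s7.png',s)
cv2.imwrite('pics/m7.png',crop(s,375,240,60,60,600,600))
```

```text
14.15 [0.5581 0.2857 0.1521] [ 3.141 -0.     1.832] F [-0.6  0.2 -1.9] w 0.0087 51.0
```

View pics/m7.png

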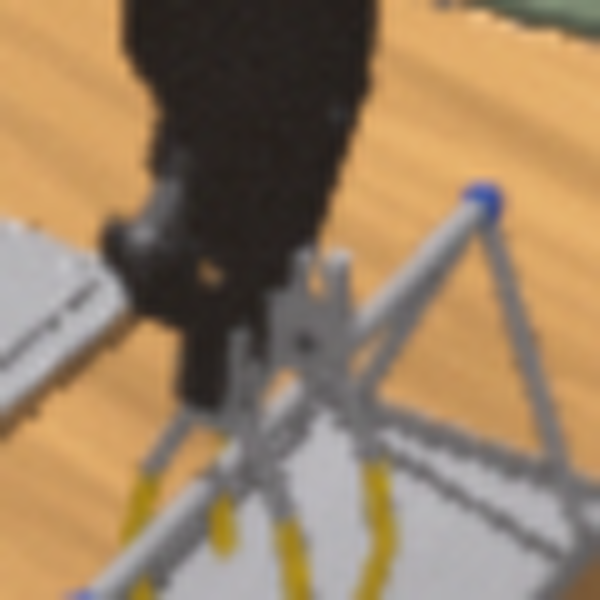

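Handles straddle the rail (left ~(165,450), right ~(265,470), rail passes midway ~(218,460)); lower the last 16 mm.

{"op": "play_rows", "data": {"deltas": [[0,0,0.008,0,0,0,1],[0,0,0.016,0,0,0,1],[0,0,0.022,0,0,0,1],[0,0,0.027,0,0,0,1],[0,0,0.027,0,0,0,1]]}}

```text
clock: 14.7
position: [0.5576, 0.2854, 0.1374]
tool_rot: [-3.141, 0.0, 1.832]
force: [-0.3, -0.3, -1.2]
grip_width: 0.0087
finger_force: 51.0
```

{"op": "play_rows", "data": {"deltas": [[0,0,0.002,0,0,0,1],[0,0,0.004,0,0,0,1],[0,0,0.004,0,0,0,1]]}}

```text
clock: 15.0
position: [0.5579, 0.2855, 0.1359]
tool_rot: [3.141, -0.0, 1.832]
force: [-0.3, 0.1, -0.8]
grip_width: 0.0088
finger_force: 51.2
```

{"op": "play_rows", "data": {"deltas": [[0,0,0.002,0,0,0,1],[0,0,0.003,0,0,0,1],[0,0,0.003,0,0,0,1]]}}

```text
clock: 15.3
position: [0.558, 0.2856, 0.1354]
tool_rot: [3.141, 0.0, 1.832]
force: [-4.3, -3.0, 15.7]
grip_width: 0.0088
finger_force: 53.8
```

{"op": "play_rows", "data": {"deltas": [[0,0,-0.001,0,0,0,0.85],[0,0,-0.001,0,0,0,0.75],[0,0,-0.001,0,0,0,0.65],[0,0,-0.001,0,0,0,0.6],[0,0,-0.001,0,0,0,0.6]]}}

```text
clock: 15.8
position: [0.5578, 0.2855, 0.1347]
tool_rot: [-3.141, -0.0, 1.832]
force: [0.6, -0.4, 0.1]
grip_width: 0.0341
finger_force: 0.0
```

{"op": "play_rows", "data": {"deltas": [[0,0,-0.02,0,0,0,0.6],[0,0,-0.06,0,0,0,0.6],[0,0,-0.12,0,0,0,0.6],[0,0,-0.2,0,0,0,0.6],[0,0,-0.28,0,0,0,0.6],[0,0,-0.36,0,0,0,0.6],[-0.05,0,-0.4,0,0,0.04,0.6],[-0.12,0,-0.42,0,0,0.09,0.6],[-0.2,0,-0.42,0,0,0.15,0.5],[-0.28,0,-0.42,0,0,0.21,0.45]]}}

```text
clock: 16.8
position: [0.5941, 0.1491, 0.3461]
tool_rot: [3.14, -0.001, 1.388]
force: [0.5, 1.1, 0.2]
grip_width: 0.047
finger_force: 0.0
```

Run:
```python
from h import *
plan((.5,-.271,.33,11.4))
s=grab_frame('scene')[:,:,::-1].copy();t=grab_frame('top')[:,:,::-1]
cv2.imwrite('pics/s8.png',s);cv2.imwrite('pics/t8.png',t)
cv2.imwrite('pics/m8.png',np.hstack([crop(s,360,240,75,75,450,450),crop(t,190,210,60,110,250,450)]))
```

```text
16.8 [0.5941 0.1491 0.3461] [ 3.140e+00 -1.000e-03  1.388e+00] F [0.5 1.1 0.2] w 0.047 0.0
(0.5, -0.271, 0.33, 11.4) -> [-0.8604, -0.0323, 0.0315, 0.0003, -0.0006, 0.5677]
```

View pics/m8.png

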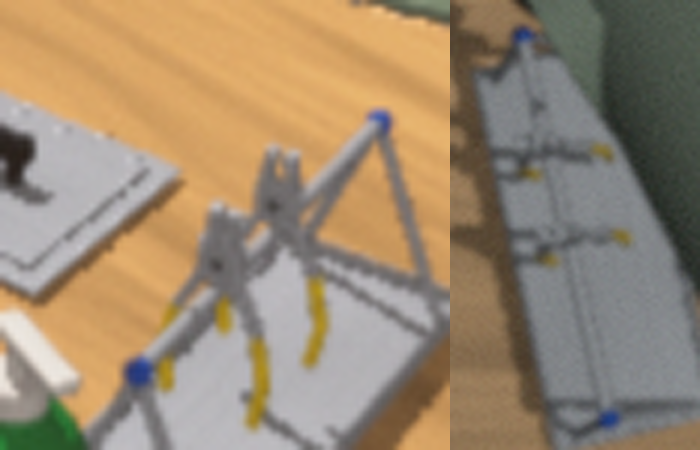

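a hangs upright on the rail (joint ~(218,265) in crop) clear of c (~(275,205)). Now pliers_b.

{"op": "play_rows", "data": {"deltas": [[-0.09,-0.003,0,0,0,0.06,0.45],[-0.18,-0.006,0,0,0,0.12,0.45],[-0.27,-0.01,0,0,0,0.18,0.45],[-0.36,-0.013,0,0,0,0.24,0.45],[-0.45,-0.017,0,0,0,0.3,0.45],[-0.54,-0.02,0,0,0,0.36,0.45],[-0.63,-0.023,0.01,0,0,0.42,0.45],[-0.72,-0.027,0.02,0,0,0.48,0.45],[-0.8,-0.03,0.03,0,0,0.53,0.45],[-0.84,-0.032,0.03,0,0,0.568,0.45]]}}

```text
clock: 17.9
position: [0.5023, -0.2632, 0.3298]
tool_rot: [3.141, 0.001, 0.196]
force: [-1.6, 0.4, 0.3]
grip_width: 0.047
finger_force: 0.0
```

{"op": "play_rows", "data": {"deltas": [[0,0,0,0,0,0,0.45],[0,0,0,0,0,0,0.45],[0,0,0,0,0,0,0.45]]}}

```text
clock: 18.2
position: [0.5042, -0.2589, 0.3302]
tool_rot: [-3.141, -0.001, 0.206]
force: [0.2, -0.2, -0.3]
grip_width: 0.0471
finger_force: 0.0
```

Run:
```python
from h import *
plan((.500,-.2717,.26,11.4),(.500,-.2717,.1738,11.4))
```

```text
18.2 [ 0.5042 -0.2589  0.3302] [-3.141e+00 -1.000e-03  2.060e-01] F [ 0.2 -0.2 -0.3] w 0.0471 0.0
(0.5, -0.2717, 0.26, 11.4) -> [-0.0135, 0.0233, 0.1404, -0.0001, -0.0003, 0.0032]
(0.5, -0.2717, 0.1738, 11.4) -> [-0.0136, 0.0234, 0.3128, -0.0001, -0.0003, 0.0032]
```

{"op": "play_rows", "data": {"deltas": [[-0.01,0.015,0.03,0,0,0.003,0.45],[-0.0135,0.0233,0.08,0,0,0.003,0.45],[-0.0135,0.0233,0.125,0,0,0.003,0.45],[-0.0135,0.0233,0.14,0,0,0.003,0.45],[-0.0135,0.0233,0.14,0,0,0.003,0.45],[-0.0135,0.0233,0.14,0,0,0.003,0.45],[-0.0135,0.0233,0.14,0,0,0.003,0.45]]}}

```text
clock: 18.9
position: [0.5, -0.2729, 0.261]
tool_rot: [3.141, -0.001, 0.197]
force: [-0.5, 0.3, -0.6]
grip_width: 0.0467
finger_force: 0.0
```

Run:
```python
from h import *
plan((.500,-.2717,.1738,11.4))
s=grab_frame('scene')[:,:,::-1]
cv2.imwrite('pics/m9.png',crop(s,275,140,60,70,360,420))
```

```text
18.9 [ 0.5    -0.2729  0.261 ] [ 3.141e+00 -1.000e-03  1.970e-01] F [-0.5  0.3 -0.6] w 0.0467 0.0
(0.5, -0.2717, 0.1738, 11.4) -> [0.0003, -0.0026, 0.1743, 0.0004, -0.0007, -0.001]
```

View pics/m9.png

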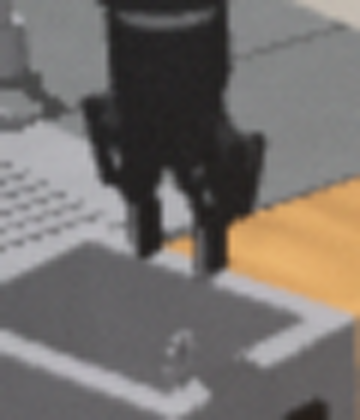

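Fingertips (~(147,255),(210,270)) straddle pliers_b's beaks at (180,350) directly below; descend and close.

{"op": "play_rows", "data": {"deltas": [[0,-0.002,0.05,0,0,0,0.45],[0,-0.002,0.1,0,0,0,0.45],[0,-0.002,0.145,0,0,0,0.45],[0,-0.002,0.17,0,0,0,0.45],[0,-0.002,0.174,0,0,0,0.45],[0,-0.002,0.174,0,0,0,0.45],[0,-0.002,0.174,0,0,0,0.45]]}}

```text
clock: 19.65
position: [0.4997, -0.2723, 0.1739]
tool_rot: [3.141, -0.001, 0.196]
force: [0.3, -0.1, 0.2]
grip_width: 0.0469
finger_force: 0.0
```

{"op": "play_rows", "data": {"deltas": [[0,0,0,0,0,0,0.6],[0,0,0,0,0,0,0.7],[0,0,0,0,0,0,0.8],[0,0,0,0,0,0,1],[0,0,0,0,0,0,1],[0,0,0,0,0,0,1]]}}

```text
clock: 20.25
position: [0.4994, -0.2722, 0.1731]
tool_rot: [3.141, -0.0, 0.196]
force: [-0.4, -0.7, 4.7]
grip_width: 0.0087
finger_force: 52.5
```

Run:
```python
from h import *
# seat of a on rail: TCP (.558,.2856); b 121 mm back along rail, tool offset kept
r=np.radians(15.3)
o=observe()['position']; 
# bath-x offset of TCP at the two grasps
a=np.radians(11.3)
for p in((.5194,-.3681),o[:2]): print('bathx',(np.array(p)-[.5085,-.321])@[np.cos(a),np.sin(a)])
q=np.array([.558,.2856])-.121*np.array([np.cos(r),np.sin(r)]); print(q)
plan((.48,-.12,.345,40),(.45,.05,.34,70),(*q,.25,105.1))
```

```text
bathx 0.001459636384335522
bathx 0.0006360144121951383
[0.44128855 0.25367136]
20.25 [ 0.4994 -0.2722  0.1731] [ 3.141 -0.     0.196] F [-0.4 -0.7  4.7] w 0.0087 52.5
(0.48, -0.12, 0.345, 40) -> [0.0215, -0.3059, -0.344, 0.0002, -0.0002, -0.2395]
(0.45, 0.05, 0.34, 70) -> [0.029, -0.6511, -0.3341, 0.0003, -0.0001, -0.4895]
(np.float64(0.44128855236660647), np.float64(0.2536713609541899), 0.25, 105.1) -> [0.0914, -1.0541, -0.1542, 0.0003, -0.0, -0.782]
```

{"op": "play_rows", "data": {"deltas": [[0,0,-0.03,0,0,0,1],[0,0,-0.09,0,0,0,1],[0,0,-0.16,0,0,0,1],[0,0,-0.23,0,0,0,1],[0,0,-0.29,0,0,0,1],[0,0,-0.33,0,0,0,1],[0,-0.02,-0.345,0,0,0,1],[0.003,-0.08,-0.345,0,0,-0.06,1],[0.006,-0.15,-0.345,0,0,-0.12,1],[0.01,-0.22,-0.345,0,0,-0.18,1]]}}

```text
clock: 21.25
position: [0.4816, -0.1612, 0.3441]
tool_rot: [-3.14, 0.001, 0.579]
force: [1.0, 0.5, -2.5]
grip_width: 0.009
finger_force: 51.6
```

Run:
```python
from h import *
plan((.45,.05,.345,70),(.441,.253,.25,105.1))
```

```text
21.25 [ 0.4816 -0.1612  0.3441] [-3.14e+00  1.00e-03  5.79e-01] F [ 1.   0.5 -2.5] w 0.009 51.6
(0.45, 0.05, 0.345, 70) -> [0.1781, -0.3883, -0.0014, -0.0008, 0.0003, -0.307]
(0.441, 0.253, 0.25, 105.1) -> [0.3853, -0.7378, 0.1889, -0.0009, 0.0001, -0.5995]
```

{"op": "play_rows", "data": {"deltas": [[0.035,-0.075,0,0,0,-0.06,1],[0.072,-0.155,0,0,0,-0.12,1],[0.108,-0.235,0,0,0,-0.18,1],[0.145,-0.315,0,0,0,-0.24,1],[0.18,-0.39,0.01,0,0,-0.305,1],[0.225,-0.465,0.02,0,0,-0.365,1],[0.27,-0.54,0.04,0,0,-0.425,1],[0.31,-0.61,0.06,0,0,-0.485,1],[0.345,-0.67,0.08,0,0,-0.545,1],[0.37,-0.71,0.1,0,0,-0.5995,1]]}}

```text
clock: 22.25
position: [0.4437, 0.2381, 0.2941]
tool_rot: [-3.14, -0.001, 1.837]
force: [0.1, -1.2, -1.2]
grip_width: 0.0087
finger_force: 51.6
```

{"op": "play_rows", "data": {"deltas": [[0,0,0,0,0,0,1],[0,0,0,0,0,0,1]]}}

```text
clock: 22.45
position: [0.4444, 0.2355, 0.2943]
tool_rot: [-3.14, 0.0, 1.829]
force: [0.3, 0.1, -1.8]
grip_width: 0.0086
finger_force: 51.5
```

Run:
```python
from h import *
plan((.441,.253,.25,105.1),(.441,.253,.155,105.1))
```

```text
22.45 [0.4444 0.2355 0.2943] [-3.14   0.     1.829] F [ 0.3  0.1 -1.8] w 0.0086 51.5
(0.441, 0.253, 0.25, 105.1) -> [0.0356, 0.0024, 0.0886, -0.001, 0.0001, -0.0023]
(0.441, 0.253, 0.155, 105.1) -> [0.0356, 0.0028, 0.2786, -0.001, 0.0001, -0.0023]
```

{"op": "play_rows", "data": {"deltas": [[0.02,0.002,0.02,0,0,-0.002,1],[0.032,0.0025,0.05,0,0,-0.002,1],[0.0356,0.0025,0.08,0,0,-0.002,1],[0.0356,0.0025,0.088,0,0,-0.002,1],[0.0356,0.0025,0.088,0,0,-0.002,1],[0.0356,0.0025,0.088,0,0,-0.002,1]]}}

```text
clock: 23.05
position: [0.4422, 0.2529, 0.2515]
tool_rot: [3.141, -0.0, 1.833]
force: [0.5, 0.5, -1.4]
grip_width: 0.0086
finger_force: 51.5
```

Run:
```python
from h import *
plan((.441,.253,.155,105.1))
```

```text
23.05 [0.4422 0.2529 0.2515] [ 3.141 -0.     1.833] F [ 0.5  0.5 -1.4] w 0.0086 51.5
(0.441, 0.253, 0.155, 105.1) -> [0.0008, -0.0024, 0.1931, 0.0001, -0.0, -0.0007]
```

I've now viewed 11 pictures, one over the limit of 10, so I will view no more. From here I go by force and numbers.

{"op": "play_rows", "data": {"deltas": [[0,-0.001,0.04,0,0,0,1],[0,-0.001,0.09,0,0,0,1],[0,-0.001,0.135,0,0,0,1],[0,-0.001,0.17,0,0,0,1],[0,-0.001,0.19,0,0,0,1],[0,-0.001,0.193,0,0,0,1],[0,-0.001,0.193,0,0,0,1]]}}

```text
clock: 23.75
position: [0.4419, 0.253, 0.1554]
tool_rot: [3.141, -0.0, 1.833]
force: [-0.0, -0.5, -0.3]
grip_width: 0.0088
finger_force: 51.5
```

Run:
```python
from h import *
st()
s=grab_frame('scene')[:,:,::-1].astype(int);cv2.imwrite('pics/s10.png',s); s0=cv2.imread('pics/s8.png').astype(int)
# new yellow (sleeves of b) versus before
Y=lambda i:(i[...,2]-i[...,0]>100)&(i[...,2]-i[...,1]<45)&(i[...,2]>120)
m=(Y(s)&~Y(s0)); m[:235]=0;m[330:]=0;m[:,:390]=0;m[:,445:]=0
k,_,q,c=cv2.connectedComponentsWithStats(m.astype(np.uint8))
print([(q[i].tolist(),c[i].round(1)) for i in range(1,k) if q[i,4]>3])
r=np.radians(15.3)
z=observe()['position'][2]-.0106
for dz in(-.02,-.05,-.085):
  for w in(-1,1):
    h={-.02:.016,-.05:.030,-.085:.025}[dz]
    p=np.array([.4413-w*h*np.sin(r),.2535+w*h*np.cos(r),z+dz]); print(dz,w,proj('scene',p).round(1))
```

```text
23.75 [0.4419 0.253  0.1554] [ 3.141 -0.     1.833] F [-0.  -0.5 -0.3] w 0.0088 51.5
[([420, 273, 4, 14, 39], array([421.7, 278.4])), ([406, 280, 2, 3, 4], array([406.8, 281. ]))]
-0.02 -1 [410.6 265.8]
-0.02 1 [419.4 269. ]
-0.05 -1 [406.3 271.7]
-0.05 1 [422.5 277.8]
-0.085 -1 [407.  280.6]
-0.085 1 [420.3 285.7][ WARN:0@0.564] global loadsave.cpp:1063 imwrite_ Unsupported depth image for selected encoder is fallbacked to CV_8U.
```

{"op": "play_rows", "data": {"deltas": [[0,0,0.01,0,0,0,1],[0,0,0.02,0,0,0,1],[0,0,0.028,0,0,0,1],[0,0,0.034,0,0,0,1],[0,0,0.034,0,0,0,1]]}}

```text
clock: 24.3
position: [0.4414, 0.2527, 0.1374]
tool_rot: [-3.141, 0.0, 1.833]
force: [1.0, 0.0, -1.4]
grip_width: 0.0089
finger_force: 51.6
```

{"op": "play_rows", "data": {"deltas": [[0,0,0.002,0,0,0,1],[0,0,0.004,0,0,0,1],[0,0,0.004,0,0,0,1]]}}

```text
clock: 24.6
position: [0.4416, 0.2528, 0.1358]
tool_rot: [-3.142, -0.0, 1.833]
force: [-0.4, 0.2, -1.1]
grip_width: 0.0087
finger_force: 51.6
```

{"op": "play_rows", "data": {"deltas": [[0,0,0.001,0,0,0,1],[0,0,0.002,0,0,0,1],[0,0,0.003,0,0,0,1],[0,0,0.003,0,0,0,1]]}}

```text
clock: 25.0
position: [0.4418, 0.2529, 0.1349]
tool_rot: [3.141, 0.0, 1.833]
force: [-4.1, -2.7, 14.0]
grip_width: 0.009
finger_force: 53.7
```

Contact as with a. Release, lift, and head for the lid.

{"op": "play_rows", "data": {"deltas": [[0,0,-0.001,0,0,0,0.85],[0,0,-0.001,0,0,0,0.75],[0,0,-0.001,0,0,0,0.65],[0,0,-0.001,0,0,0,0.6],[0,0,-0.001,0,0,0,0.6]]}}

```text
clock: 25.5
position: [0.4416, 0.2528, 0.1348]
tool_rot: [-3.142, -0.0, 1.833]
force: [0.0, -0.4, 0.4]
grip_width: 0.0341
finger_force: 0.0
```

{"op": "play_rows", "data": {"deltas": [[0,0,-0.02,0,0,0,0.6],[0,0,-0.06,0,0,0,0.6],[0,0,-0.12,0,0,0,0.6],[0,0,-0.18,0,0,0,0.6],[0,0,-0.24,0,0,0,0.6],[-0.04,0,-0.26,0,0,0,0.4],[-0.12,0.01,-0.26,0,0,0,0.2],[-0.2,0.02,-0.26,0,0,0,0],[-0.28,0.02,-0.26,0,0,0,0],[-0.36,0.02,-0.26,0,0,0,0]]}}

```text
clock: 26.5
position: [0.4982, 0.0801, 0.2656]
tool_rot: [3.141, -0.0, 1.834]
force: [0.4, 1.2, 0.2]
grip_width: 0.0854
finger_force: 0.0
```

{"op": "play_rows", "data": {"deltas": [[0,0,0,0,0,0,0],[0,0,0,0,0,0,0]]}}

```text
clock: 26.7
position: [0.4981, 0.081, 0.2654]
tool_rot: [3.141, -0.0, 1.832]
force: [-0.1, -0.0, -0.8]
grip_width: 0.0852
finger_force: 0.0
```

Run:
```python
from h import *
plan((.4802,.0001,.13,101.5),(.4802,.0001,.0205,101.5))
t=grab_frame('top')[:,:,::-1].copy().astype(int);s=grab_frame('scene')[:,:,::-1].copy().astype(int)
Y=lambda i:(i[...,2]-i[...,0]>100)&(i[...,2]-i[...,1]<45)&(i[...,2]>120)
m=Y(s).astype(np.uint8); m[:235]=0;m[330:]=0;m[:,:380]=0;m[:,430:]=0
k,_,q,c=cv2.connectedComponentsWithStats(m)
print([(q[i].tolist(),c[i].round(1)) for i in range(1,k) if q[i,4]>3])
r=np.radians(15.3)
for p0 in((.558,.2856),(.4418,.2529)):
  print([proj('scene',[p0[0]-w*.028*np.sin(r),p0[1]+w*.028*np.cos(r),.065]).round(1) for w in(-1,1)])
```

```text
26.7 [0.4981 0.081  0.2654] [ 3.141 -0.     1.832] F [-0.1 -0.  -0.8] w 0.0852 0.0
(0.4802, 0.0001, 0.13, 101.5) -> [-0.1471, -0.0763, 0.2707, 0.0002, -0.0001, 0.0287]
(0.4802, 0.0001, 0.0205, 101.5) -> [-0.1472, -0.0764, 0.4897, 0.0002, -0.0001, 0.0287]
[([419, 277, 4, 14, 27], array([420.3, 282.4])), ([405, 282, 1, 4, 4], array([405. , 283.5])), ([411, 287, 3, 14, 21], array([412.3, 293.3])), ([386, 291, 3, 4, 6], array([387.2, 292.2])), ([396, 290, 2, 5, 8], array([396.6, 292. ])), ([402, 297, 3, 14, 22], array([402.9, 303.1])), ([387, 300, 2, 5, 7], array([387.3, 302.1]))]
[array([388.4, 297.5]), array([403.8, 303.9])]
[array([406. , 279.1]), array([421. , 284.8])]
```

Sleeves of all three pliers are where hanging ones must be, evenly spaced. Pick up the lid.

{"op": "play_rows", "data": {"deltas": [[-0.04,-0.02,0.04,0,0,0.01,0],[-0.09,-0.05,0.1,0,0,0.02,0],[-0.13,-0.07,0.17,0,0,0.0287,0],[-0.147,-0.076,0.23,0,0,0.0287,0],[-0.147,-0.076,0.3,0,0,0.0287,0],[-0.147,-0.076,0.37,0,0,0.0287,0],[-0.147,-0.076,0.44,0,0,0.0287,0],[-0.147,-0.076,0.48,0,0,0.0287,0],[-0.147,-0.076,0.489,0,0,0.0287,0],[-0.147,-0.076,0.489,0,0,0.0287,0]]}}

```text
clock: 27.8
position: [0.4803, 0.0017, 0.0204]
tool_rot: [-3.141, -0.0, 1.775]
force: [-0.1, 0.7, 0.8]
grip_width: 0.0854
finger_force: 0.0
```

{"op": "play_rows", "data": {"deltas": [[0,0,0,0,0,0,0],[0,0,0,0,0,0,1],[0,0,0,0,0,0,1],[0,0,0,0,0,0,1],[0,0,0,0,0,0,1],[0,0,0,0,0,0,1],[0,0,0,0,0,0,1]], "newtons": 60}}

```text
clock: 28.5
position: [0.4804, 0.0006, 0.0206]
tool_rot: [3.141, 0.0, 1.773]
force: [-2.1, -0.7, 9.5]
grip_width: 0.0149
finger_force: 58.9
```

Run:
```python
from h import *
plan((.5102,-.3204,.31,101.47))
```

```text
28.5 [0.4804 0.0006 0.0206] [3.141 0.    1.773] F [-2.1 -0.7  9.5] w 0.0149 58.9
(0.5102, -0.3204, 0.31, 101.47) -> [-0.6411, -0.0707, -0.5786, 0.0001, 0.0002, 0.0011]
```

{"op": "play_rows", "data": {"deltas": [[0,0,-0.03,0,0,0,1],[0,0,-0.09,0,0,0,1],[0,0,-0.17,0,0,0,1],[0,0,-0.25,0,0,0,1],[0,0,-0.33,0,0,0,1],[0,0,-0.41,0,0,0,1],[0,0,-0.48,0,0,0,1],[0,0,-0.54,0,0,0,1],[0,0,-0.58,0,0,0,1],[-0.03,0,-0.6,0,0,0,1]]}}

```text
clock: 29.5
position: [0.4833, -0.0126, 0.3221]
tool_rot: [3.14, 0.0, 1.776]
force: [0.0, -0.9, -4.2]
grip_width: 0.0148
finger_force: 59.9
```

{"op": "play_rows", "data": {"deltas": [[-0.05,-0.005,0,0,0,0,1],[-0.12,-0.015,0,0,0,0,1],[-0.2,-0.025,0,0,0,0,1],[-0.28,-0.035,0,0,0,0,1],[-0.36,-0.045,0,0,0,0,1],[-0.44,-0.053,0,0,0,0,1],[-0.51,-0.06,0,0,0,0,1],[-0.56,-0.066,0,0,0,0,1],[-0.59,-0.07,0,0,0,0,1],[-0.605,-0.071,0,0,0,0,1]]}}

```text
clock: 30.5
position: [0.509, -0.3182, 0.3197]
tool_rot: [-3.141, -0.001, 1.772]
force: [-0.8, 1.0, -3.7]
grip_width: 0.0146
finger_force: 59.8
```

{"op": "play_rows", "data": {"deltas": [[0,0,0,0,0,0,1],[0,0,0,0,0,0,1],[0,0,0,0,0,0,1]]}}

```text
clock: 30.8
position: [0.5096, -0.3162, 0.3205]
tool_rot: [3.141, -0.0, 1.775]
force: [-0.4, 0.1, -4.9]
grip_width: 0.0149
finger_force: 59.8
```

Run:
```python
from h import *
plan((.5100,-.3200,.25,101.47),(.5100,-.3200,.2296,101.47))
```

```text
30.8 [ 0.5096 -0.3162  0.3205] [ 3.141 -0.     1.775] F [-0.4  0.1 -4.9] w 0.0149 59.8
(0.51, -0.32, 0.25, 101.47) -> [-0.0077, -0.0008, 0.141, 0.0001, -0.0001, 0.0018]
(0.51, -0.32, 0.2296, 101.47) -> [-0.0077, -0.0008, 0.1818, 0.0001, -0.0001, 0.0018]
```

{"op": "play_rows", "data": {"deltas": [[-0.004,0,0.04,0,0,0.002,1],[-0.0077,-0.001,0.08,0,0,0.002,1],[-0.0077,-0.001,0.115,0,0,0.002,1],[-0.0077,-0.001,0.135,0,0,0.002,1],[-0.0077,-0.001,0.15,0,0,0.002,1],[-0.0077,-0.001,0.16,0,0,0.002,1],[-0.0077,-0.001,0.168,0,0,0.002,1],[-0.0077,-0.001,0.176,0,0,0.002,1],[-0.0077,-0.001,0.176,0,0,0.002,1],[-0.0077,-0.001,0.176,0,0,0.002,1]]}}

```text
clock: 31.8
position: [0.5098, -0.3214, 0.2325]
tool_rot: [3.141, 0.0, 1.769]
force: [0.2, -0.2, -3.9]
grip_width: 0.0154
finger_force: 59.7
```

{"op": "play_rows", "data": {"deltas": [[0,0,0.002,0,0,0,1],[0,0,0.004,0,0,0,1],[0,0,0.005,0,0,0,1],[0,0,0.006,0,0,0,1],[0,0,0.006,0,0,0,1]]}}

```text
clock: 32.3
position: [0.5097, -0.3213, 0.2297]
tool_rot: [3.142, 0.0, 1.769]
force: [-2.2, 0.6, 3.6]
grip_width: 0.0147
finger_force: 60.7
```

Seated (force changed from −4 to +3.6 N at the recorded height). Release and withdraw.

{"op": "play_rows", "data": {"deltas": [[0,0,0.001,0,0,0,1],[0,0,0,0,0,0,0.7],[0,0,0,0,0,0,0.3],[0,0,0,0,0,0,0],[0,0,0,0,0,0,0],[0,0,0,0,0,0,0]]}}

```text
clock: 32.9
position: [0.5097, -0.3213, 0.2292]
tool_rot: [3.142, -0.0, 1.769]
force: [0.5, -0.9, -0.4]
grip_width: 0.0816
finger_force: 0.0
```

{"op": "play_rows", "data": {"deltas": [[0,0,-0.03,0,0,0,0],[0,0,-0.08,0,0,0,0],[0,0,-0.15,0,0,0,0],[0,0,-0.22,0,0,0,0],[0.07,0,-0.26,0,0,0,0],[0.15,0,-0.28,0,0,0,0],[0.24,0,-0.28,0,0,0,0],[0.33,0,-0.28,0,0,0,0],[0.42,0,-0.28,0,0,0,0],[0.5,0,-0.28,0,0,0,0]]}}

```text
clock: 33.9
position: [0.4598, -0.074, 0.3706]
tool_rot: [3.141, 0.001, 1.77]
force: [0.7, -0.6, 0.1]
grip_width: 0.0855
finger_force: 0.0
```

{"op": "play_rows", "data": {"deltas": [[0,0,0,0,0,0,0],[0,0,0,0,0,0,0],[0,0,0,0,0,0,0]]}}

```text
clock: 34.2
position: [0.4606, -0.0769, 0.3698]
tool_rot: [3.141, 0.0, 1.768]
force: [-1.0, -0.9, 0.2]
grip_width: 0.0857
finger_force: 0.0
```

Run:
```python
from h import *
st(); t=grab_frame('top')[:,:,::-1].astype(int); s=grab_frame('scene')[:,:,::-1].astype(int)
for im,n,(y0,y1,x0,x1) in((t,'top',(250,275,415,470)),(cv2.imread('pics/top0.png').astype(int),'top',(250,275,415,470)),(s,'scene',(175,200,280,312)),(cv2.imread('pics/scene0.png').astype(int),'scene',(175,200,280,312))):
    m=im[y0:y1,x0:x1].max(-1)<45; print(n,cv2.minAreaRect((np.argwhere(m)[:,::-1]+[x0,y0]).astype(np.float32)),m.sum())
Y=lambda i:(i[...,2]-i[...,0]>100)&(i[...,2]-i[...,1]<45)&(i[...,2]>120)
m=Y(s).astype(np.uint8); m[:235]=0;m[330:]=0;m[:,:380]=0;m[:,430:]=0
k,_,q,c=cv2.connectedComponentsWithStats(m); print([c[i].round(1) for i in range(1,k) if q[i,4]>3])
```

```text
34.2 [ 0.4606 -0.0769  0.3698] [3.141 0.    1.768] F [-1.  -0.9  0.2] w 0.0857 0.0
top ((441.99566650390625, 261.97705078125), (5.0052490234375, 36.861087799072266), 79.2156982421875) 171
top ((441.3823547363281, 261.9705810546875), (5.097864627838135, 37.63743209838867), 77.47119140625) 181
scene ((294.1809997558594, 185.9932098388672), (18.76757049560547, 6.0540547370910645), 19.653823852539062) 63
scene ((294.26470947265625, 186.05880737304688), (18.969371795654297, 5.98678731918335), 19.653823852539062) 66
[array([420.3, 282.6]), array([405. , 283.5]), array([412.4, 293. ]), array([387.2, 292.2]), array([396.6, 292.2]), array([402.7, 302.7]), array([387.4, 302. ])]
```

The lid handle is back within a pixel of where it started in both views, and the pliers have not moved. Handing in.

```bash
python3 -c "
from workcell import *
print(job_done())"
```

```text
the job is handed in; nothing more can be done
None
```

Job handed in at about 34 s with no verdict returned: by measurement, both pliers hang on the rail on either side of the pair already there and the lid is back on the bath, but I viewed 11 pictures, one over the limit of 10.

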